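Find the tapered spacer that fits a drone arm joint

TASK

Find out by trying which of the three tapered spacers fits the gap between the drone's hub and the root of its boom: the right one, pressed gently down until it is snug on both sides, comes to rest with its shoulder flush with the top of the gap, while a thicker one stands proud and a thinner one sinks. Press with light finger force only, never hard; leave the right spacer seated flush, upright and square in the middle of the gap, have the other two standing in the rack, and leave the things lying about alone.

Things in the scene. Friction and masses are not known exactly. Their poses are not given: they have to be found in the camera images.
- hub: drone hub on a fixed stand: aluminium base 130 x 200 x 8 mm, on its -y half a grey cheek and two black plates (up to 60 mm high). On the +y side of the gap the grey root of a fixed boom that runs 220 mm to +y to a motor, top 79 mm. Origin: underside of the stand below the gap's nominal middle, z up, x along the gap, y across it
- gap (a point): nominal middle of the gap, level with its top edges, 60 mm above the bench; axes as the hub's. Gap 44 mm long (x), open at both ends, 52 mm deep, rigid sides that lean like the spacers' (8 degrees each, narrower below). Top width 20, 22.5 or 25 mm (within 0.2), not told which: the cheek is always 11.25 mm to -y, the boom's root 8.75, 11.25 or 13.75 mm to +y
- cheek (a point): middle of the hub cheek's top edge, 11.25 mm to -y of point gap. The true middle of the gap is 10 to 12.5 mm to +y of here. A spacer 1 mm off the middle touches one side about 7 mm too high and is pushed sideways. Snug on both sides, one size too thick stands 9 mm proud of flush, one too thin sinks 9 mm (two sizes: 18 mm)
- thin: tapered aluminium spacer, the thinnest of three, in any pocket of the rack. Origin: centre of its underside, z up. Wedge 30 mm long (x), 30 mm high, thickness (y) 20 mm at the shoulder (its top edge, z = 30), narrowing 8 degrees a side to 11.6 mm at the underside. Above it a grip tab 24 mm (x) by 10 mm (y), z = 30 to 82 mm. Same turned half round. About 60 g
- middle: tapered aluminium spacer, the middle of three, in any pocket of the rack. Origin: centre of its underside, z up. Wedge 30 mm long (x), 30 mm high, thickness (y) 22.5 mm at the shoulder (its top edge, z = 30), narrowing 8 degrees a side to 14.1 mm at the underside. Above it a grip tab 24 mm (x) by 10 mm (y), z = 30 to 82 mm. Same turned half round. About 60 g
- thick: tapered aluminium spacer, the thickest of three, in any pocket of the rack. Origin: centre of its underside, z up. Wedge 30 mm long (x), 30 mm high, thickness (y) 25 mm at the shoulder (its top edge, z = 30), narrowing 8 degrees a side to 16.6 mm at the underside. Above it a grip tab 24 mm (x) by 10 mm (y), z = 30 to 82 mm. Same turned half round. About 60 g
- thin_shoulder (a point): centre of the thin spacer's wedge part at its shoulder, 30 mm above its underside; flush when level with point gap
- middle_shoulder (a point): centre of the middle spacer's wedge part at its shoulder, 30 mm above its underside; flush when level with point gap
- thick_shoulder (a point): centre of the thick spacer's wedge part at its shoulder, 30 mm above its underside; flush when level with point gap
- rack: plywood spacer rack, fixed: open-topped box 156 x 36 x 30 mm, walls 4 mm, floor 4 mm, divided into three pockets in a row along its x (centres at x = -51, 0, +51 mm; each about 47 x 28 mm inside). Origin: centre of the underside
- screw_jar: bystander: closed jar of screws, 52 mm across, 55 mm high; origin at the underside
- spare_motor: bystander: small drone motor, 30 mm across, 31 mm high; origin at the underside
- screwdriver: bystander: screwdriver lying along its x, 170 mm long
- propeller: bystander: two-bladed grey propeller lying flat, 137 mm long along x; origin at the hub's underside
Not all that is in view belongs to the job. Of the things shaped like the hub, the aluminium one is meant.

How it is judged:
On the way:
1. a spacer is pressed snug (over 3 N against the hub's cheek) with its shoulder flush with the top of the gap (((z of thin_shoulder in the frame of gap between -0.003 and 0.003 m and x of thin_shoulder in the frame of gap between -0.012 and 0.012 m and y of thin_shoulder in the frame of gap between -0.006 and 0.006 m and angle between thin's own z axis and vertical below 0.04 rad and angle between the y axis of thin and the y axis of hub, either way round below 0.05 rad and contact force between thin and hub above 3 N) or (z of middle_shoulder in the frame of gap between -0.003 and 0.003 m and x of middle_shoulder in the frame of gap between -0.012 and 0.012 m and y of middle_shoulder in the frame of gap between -0.006 and 0.006 m and angle between middle's own z axis and vertical below 0.04 rad and angle between the y axis of middle and the y axis of hub, either way round below 0.05 rad and contact force between middle and hub above 3 N) or (z of thick_shoulder in the frame of gap between -0.003 and 0.003 m and x of thick_shoulder in the frame of gap between -0.012 and 0.012 m and y of thick_shoulder in the frame of gap between -0.006 and 0.006 m and angle between thick's own z axis and vertical below 0.04 rad and angle between the y axis of thick and the y axis of hub, either way round below 0.05 rad and contact force between thick and hub above 3 N))), for 0.3 s.
At the end, for the whole second after the job is handed in: One spacer rests released in the gap with its shoulder within 3 mm of the level of the gap's top edges, within 12 mm of the gap's middle lengthways and 6 mm across, upright within 0.04 rad and in line with the gap within 0.05 rad; the other two stand in the rack's pockets (tilt under 0.5 rad) (((z of thin_shoulder in the frame of gap between -0.003 and 0.003 m and x of thin_shoulder in the frame of gap between -0.012 and 0.012 m and y of thin_shoulder in the frame of gap between -0.006 and 0.006 m and angle between thin's own z axis and vertical below 0.04 rad and angle between the y axis of thin and the y axis of hub, either way round below 0.05 rad and x of middle in the frame of rack between -0.075 and 0.075 m and y of middle in the frame of rack between -0.016 and 0.016 m and z of middle in the frame of rack between 0 and 0.015 m and angle between each of middle, thick's own z axis and vertical below 0.5 rad and x of thick in the frame of rack between -0.075 and 0.075 m and y of thick in the frame of rack between -0.016 and 0.016 m and z of thick in the frame of rack between 0 and 0.015 m and linear speed of thin below 0.01 m/s) or (z of middle_shoulder in the frame of gap between -0.003 and 0.003 m and x of middle_shoulder in the frame of gap between -0.012 and 0.012 m and y of middle_shoulder in the frame of gap between -0.006 and 0.006 m and angle between middle's own z axis and vertical below 0.04 rad and angle between the y axis of middle and the y axis of hub, either way round below 0.05 rad and x of thin in the frame of rack between -0.075 and 0.075 m and y of thin in the frame of rack between -0.016 and 0.016 m and z of thin in the frame of rack between 0 and 0.015 m and angle between each of thin, thick's own z axis and vertical below 0.5 rad and x of thick in the frame of rack between -0.075 and 0.075 m and y of thick in the frame of rack between -0.016 and 0.016 m and z of thick in the frame of rack between 0 and 0.015 m and linear speed of middle below 0.01 m/s) or (z of thick_shoulder in the frame of gap between -0.003 and 0.003 m and x of thick_shoulder in the frame of gap between -0.012 and 0.012 m and y of thick_shoulder in the frame of gap between -0.006 and 0.006 m and angle between thick's own z axis and vertical below 0.04 rad and angle between the y axis of thick and the y axis of hub, either way round below 0.05 rad and x of thin in the frame of rack between -0.075 and 0.075 m and y of thin in the frame of rack between -0.016 and 0.016 m and z of thin in the frame of rack between 0 and 0.015 m and angle between each of thin, middle's own z axis and vertical below 0.5 rad and x of middle in the frame of rack between -0.075 and 0.075 m and y of middle in the frame of rack between -0.016 and 0.016 m and z of middle in the frame of rack between 0 and 0.015 m and linear speed of thick below 0.01 m/s))); the robot touches nothing.
It fails at once if a spacer is pressed against the hub with more than 30 N (contact force between any of thin, middle, thick and hub above 30 N).
It fails at once if a bystander is moved more than 20 mm (distance of any of screw_jar, spare_motor, screwdriver, propeller from where it was at the start of the episode above 0.02 m).
It also fails if it takes over 72 s, if anything falls off the work surface, if the arm or the gripper's body presses on something with over 40 N, if the wrist force passes 120 N, or if a joint passes its speed limit or range.

ROBOT

A 6-joint arm with a two-finger parallel gripper is mounted at the origin on the work surface. World frame = base frame: x ahead of the robot, y to its left, z up, the work surface at z = 0. Lengths are in m, angles in rad, forces in N, time in s.
With the tool pointing down it reaches from about 0.325 to 1 m from the base axis. Payload 5.1 kg.
Tool frame: the origin (TCP) lies on the centre line of the jaws, within the pads' length; the fingertips stand finger_overhang ahead of it and the grasp point (between the pads) lies 5 mm behind it (finger_overhang is the distance from the TCP to the fingertips, in m); y points along the fingers, z is the direction in which the jaws open and shut, and the axes are right-handed (so a half turn about y gives the same grasp; the last joint's range is limited). The gripper opens to 85 mm and grips with 20 to 120 N. Pads are 22 mm wide; open, the fingers measure 114 mm over their backs; the gripper's body (76 mm by 85 mm) begins 54 mm behind the grasp point. The pads swing forward as they close: fully open they stand 13 mm farther back than shut.
Start: joints at [1.182, 0.124, 1.65, -0, 1.367, -0.083], TCP at [0.196, 0.62, 0.245] pointing down, gripper open.
Joint ranges: [-2.61, 2.61], [-1.02, 2.33], [0.03, 2.71], [-1.35, 4.49], [0.32, 2.68], [-2.91, 2.91]. Speed limits (rad/s): [2.57, 2.57, 3.14, 3.14, 3.14, 3.14].

INTERFACE

Orientations are given as a unit quaternion [w, x, y, z].
In Python, from rig import * gives the robot as it stands.
- The arm moves only by the tool apply_moves, never from a script. Its argument "commands" is text: rows parted by semicolons, each of 7 numbers parted by spaces: the shift along the world's x, y, z in cm, then the turn, a rotation vector about the world's x, y, z in rad, then the closure, from 0 (fully open) to 1 (shut). A call has 1 to 20 rows; each row shifts and turns the commanded pose from where the row before left it; what a row does not reach is not made up. A row lasts 1/8 s, in which the tool goes at most 62.5 mm and 10.7 degrees, less where a joint would pass 70% of its speed; a pose out of reach is approached as far as the arm can. A call is refused whole if a number of a shift passes 6.25 or a number of a turn 0.188, either way. A call with a gripper value outside its range is refused whole. The fingers move at their own pace and stop on an object; "newtons" is the grip in N (left out, the last holds). Time passes only in rows, so rows that do not move let the fingers close. It gives the time, the measured TCP pose, the force and the opening at its end, in the units of the state.
- read_state(): the state, without advancing time (a new reading comes with each control period).
- get_image(name): name is "side" or "top"; returns the picture (400x640x3 uint8, blue, green, red); there is no depth.
- camera_params(name): a dict with "mtx" (3x3 intrinsics, pixels), "k1" (the pictures are not rectified: a ray, as slopes to the right and down, at radius r is drawn at 1 + k1 r^2 times it, then the intrinsics apply), "extrinsics" (4x4, takes a point from camera to world coordinates). Camera axes: x right, y down, z forward; pixel columns grow to the right and rows downward; lengths in m; the calibration is good to about 2 mm. A picture is of the moment at which its call begins. camera_params takes no time and is no camera call.
- finish_job(): hands the job in, once; it reports no verdict.
The state is a dict: "time_s": time; "q": joint angles; "qd": joint speeds; "effort": joint torques, N m; "ee_pos": TCP position; "orientation": TCP orientation; "ft_force": force on the tool from outside, world axes, zero at the start; "ft_torque": the same for the moment, N m; "opening": opening from 0.0 (shut) to 1.0 (fully open).
Only numpy, scipy, OpenCV 4.12 (cv2) and the standard library are available. Lean on these libraries where they do the work, as an engineer would, in place of code of your own. Each camera call takes 0.05 s, during which the arm holds its last target.

## Working session

There is one attempt and no reset: what is moved stays moved. The work goes in short steps, Python scripts to look and compute and a tool call to move; the robot and the scene stay as the last step left them, time stands still between calls to the robot, and variables do not carry over. Pictures are saved under pics/ and viewed, and the job is handed in when it is done.

Besides the shell and the picture viewer there is one more tool, called after "Request:" as name(argument=value, ...) on one line, values as JSON. apply_moves: Moves the arm, as the interface text tells. Its arguments: {"type":"object","properties":{"commands":{"type":"string"},"newtons":{"type":"number"}},"required":["commands"]}

```bash
ls; mkdir -p pics
python3 - <<'E'
from rig import *
import cv2
s=read_state();print(s)
for n in("side","top"):
    cv2.imwrite(f"pics/{n}0.png",get_image(n)); print(n,camera_params(n))
E
```

```text
pics
{'time_s': 0.0, 'q': array([ 1.18238561e+00,  1.24515143e-01,  1.65168666e+00,  1.68493688e-05,
        1.36752487e+00, -8.26103548e-02]), 'qd': array([-9.17069701e-05, -3.89280564e-04,  1.82222419e-04,  1.13244524e-03,
       -9.03883059e-04, -2.30122402e-04]), 'effort': array([ 1.96149653e-03, -4.23620045e+01, -3.65450978e+01,  3.09281347e-05,
        7.03257567e-03, -1.34064280e-05]), 'ee_pos': array([0.19549133, 0.61928377, 0.24403903]), 'orientation': array([-0.69812445,  0.69958906, -0.10787884,  0.10751539]), 'ft_force': array([-0.79914063,  0.2762017 , -0.17958835]), 'ft_torque': array([-0.01587055, -0.00537777,  0.02142724]), 'opening': 0.9962976243891181}
side {'mtx': array([[512.78553879,   0.        , 311.7812254 ],
       [  0.        , 512.78553879, 207.65485979],
       [  0.        ,   0.        ,   1.        ]]), 'k1': -0.1378632135801836, 'extrinsics': array([[ 0.96598649, -0.1143546 ,  0.23193345,  0.19387372],
       [-0.25768708, -0.50067272,  0.82639227, -1.14664748],
       [ 0.02162099, -0.85805003, -0.51311079,  0.76562675],
       [ 0.        ,  0.        ,  0.        ,  1.        ]])}
top {'mtx': array([[431.95676696,   0.        , 315.95163962],
       [  0.        , 431.95676696, 194.89595214],
       [  0.        ,   0.        ,   1.        ]]), 'k1': -0.10458501436057624, 'extrinsics': array([[ 2.17905763e-03, -9.91496578e-01,  1.30114514e-01,
         3.27093989e-01],
       [-9.99892065e-01, -2.69780949e-04,  1.46896414e-02,
        -3.33391716e-02],
       [-1.45296268e-02, -1.30132479e-01, -9.91390149e-01,
         1.53646914e+00],
       [ 0.00000000e+00,  0.00000000e+00,  0.00000000e+00,
         1.00000000e+00]])}
```

View pics/side0.png

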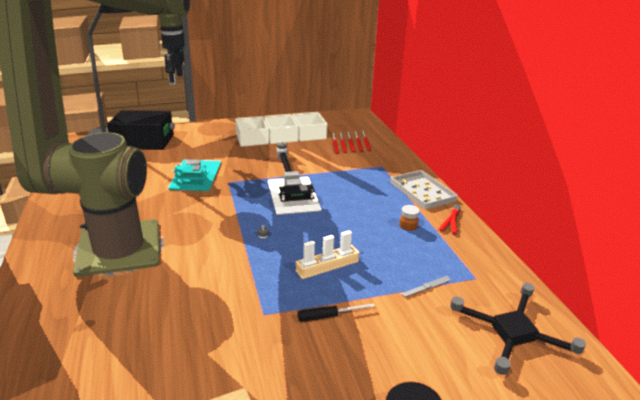

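View pics/top0.png

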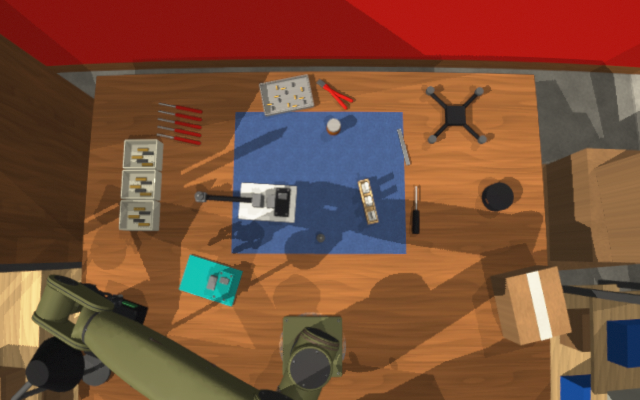

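The hub candidates are the silver one at top (268,203) / side (295,190) and the teal one at top (211,281) / side (195,175). The silver one has the boom and the aluminium base, so it fits. I'll enlarge it and the rack to confirm.

Run:
```python
import cv2
t=cv2.imread("pics/top0.png");s=cv2.imread("pics/side0.png")
c=lambda i,x,y,w,h,f:cv2.resize(i[y:y+h,x:x+w],None,fx=f,fy=f,interpolation=cv2.INTER_CUBIC)
cv2.imwrite("pics/c1.png",c(t,185,165,120,75,6.6)[:590,:800])
cv2.imwrite("pics/c2.png",c(t,345,165,60,70,8))
cv2.imwrite("pics/c3.png",c(s,260,135,70,80,7))
cv2.imwrite("pics/c4.png",c(s,285,220,85,60,9))
```

```text
(no output)
```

View pics/c1.png

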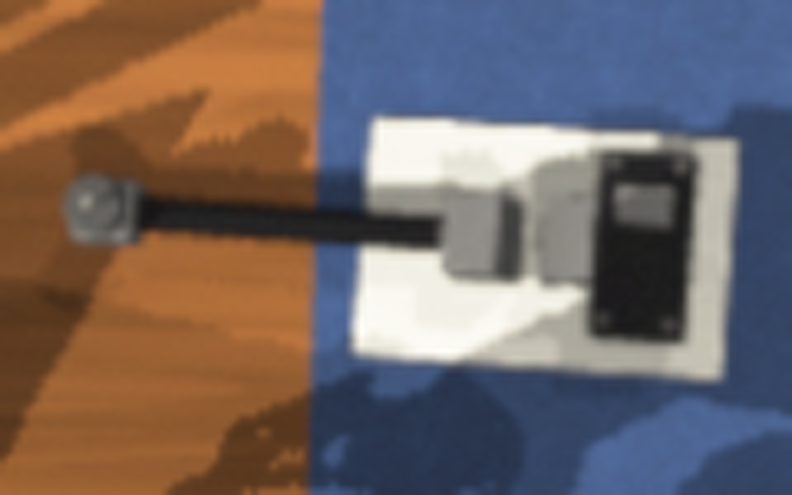

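View pics/c2.png

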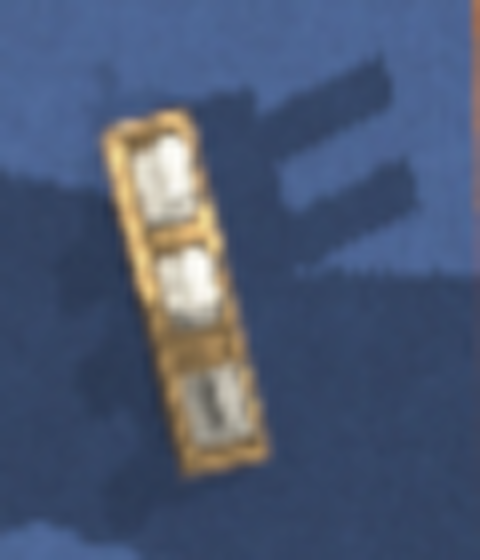

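View pics/c3.png

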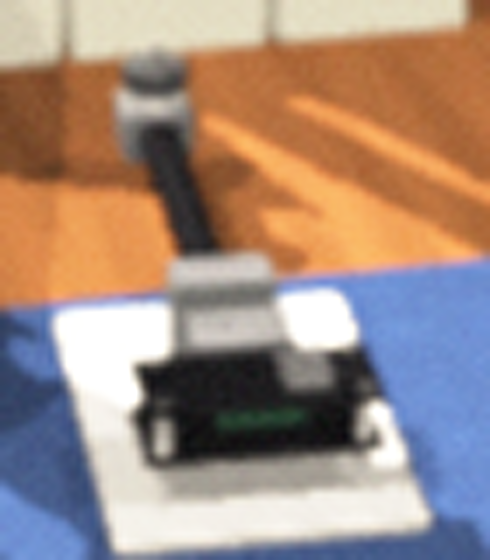

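View pics/c4.png

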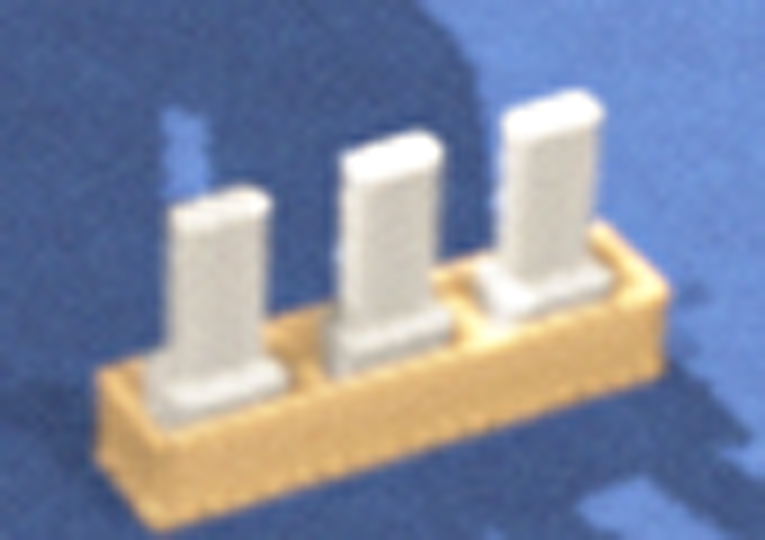

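```bash
cat > h.py <<'E'
import numpy as np, cv2
from scipy.optimize import least_squares
from rig import *
P={n:camera_params(n) for n in("side","top")}
def proj(n,X):
    p=P[n];T=np.linalg.inv(p["extrinsics"]);c=np.atleast_2d(X)@T[:3,:3].T+T[:3,3]
    u=c[:,:2]/c[:,2:];u=u*(1+p["k1"]*(u**2).sum(1,keepdims=True))
    return u@p["mtx"][:2,:2].T+p["mtx"][:2,2]
def tri(ps,pt):
    f=lambda X:np.r_[proj("side",X)[0]-ps,proj("top",X)[0]-pt]
    r=least_squares(f,[.4,0,.05]);return r.x,np.abs(r.fun).max()
def onz(n,p,z):
    return least_squares(lambda X:proj(n,[X[0],X[1],z])[0]-p,[.4,0]).x
def R(a):return np.array([[np.cos(a),-np.sin(a),0],[np.sin(a),np.cos(a),0],[0,0,1]])
def fit(M,ps,pt,x0,freez=True):
    # M model pts; ps, pt pixel lists (nan to skip)
    def f(v):
        X=M@R(v[2]).T+[v[0],v[1],v[3] if freez else 0]
        return np.nan_to_num(np.r_[(proj("side",X)-ps).ravel(),(proj("top",X)-pt).ravel()])
    r=least_squares(f,x0,loss='soft_l1');return r.x,f(r.x).round(1)
E
python3 - <<'E'
from h import *
c=lambda l,x,y,f:np.array(l,float)/f+[x,y]-0.5+0.5/f
B=np.array([[65,100,8],[65,-100,8],[-65,-100,8],[-65,100,8]])/1e3
pt=c([(372,117),(740,140),(722,380),(353,353)],185,165,6.6)
ps=c([(345,290),(432,525),(110,553),(55,310)],260,135,7)
print("hub",*fit(B,ps,pt,[.4,.13,0,0]))
for a,b in zip(ps,pt):print(tri(a,b))
rt=c([(103,130),(188,110),(270,455),(185,475)],345,165,8)
rs=c([(515,222),(670,292),(160,432),(97,375)],285,220,9)
for z in(.03,):print([onz("top",p,z).round(4) for p in rt])
# order: top: TL(+x,+y) TR(+x,-y) BR(-x,-y) BL(-x,+y) 
K=np.array([[78,18,30],[78,-18,30],[-78,-18,30],[-78,18,30]])/1e3
rs[0]=np.nan
print("rack",*fit(K,rs,rt,[.4,-.2,0.2,0]))
for a,b in zip(rs[1:],rt[1:]):print(tri(a,b))
ts=c([(220,207),(392,155),(553,112)],285,220,9)
tt=c([(213,400),(190,285),(165,178)],345,165,8)
for a,b in zip(ts,tt):print("tab",tri(a,b))
E
```

```text
hub [ 0.50179654  0.16253662 -0.07132244  0.00196905] [-0.6  0.9 -0.3 -0.7  0.6 -1.1  0.3  0.9  0.5 -0.2  0.   0.2 -0.1  0.1
 -0.1  0. ]
(array([0.57446281, 0.25859227, 0.01251716]), np.float64(0.4930351875140673))
(array([0.56060014, 0.05843602, 0.00719145]), np.float64(0.030376819617060846))
(array([0.42892814, 0.06733735, 0.00655097]), np.float64(0.39345911842048054))
(array([0.44341226, 0.26590529, 0.01376893]), np.float64(0.12185284779104677))
[array([ 0.575 , -0.1574]), array([ 0.584 , -0.1951]), array([ 0.4314, -0.229 ]), array([ 0.4227, -0.1917])]
rack [ 0.50393712 -0.19329987  0.22028336  0.00158705] [ 0.   0.  -0.1 -0.2 -0.4  1.4 -0.1 -0.6  0.4 -0.4 -0.3 -0.1 -0.2 -0.1
  0.4 -0.4]
(array([ 0.583841  , -0.19499025,  0.03174046]), np.float64(0.04100560105035811))
(array([ 0.43198693, -0.22839339,  0.03592464]), np.float64(0.2837346876360698))
(array([ 0.42388422, -0.19201426,  0.0290866 ]), np.float64(0.323067699877015))
tab (array([ 0.45383393, -0.19892666,  0.08306383]), np.float64(0.8452505655050118))
tab (array([ 0.5026985 , -0.18970506,  0.08563964]), np.float64(0.9367424251998386))
tab (array([ 0.54967147, -0.18007916,  0.0857242 ]), np.float64(1.2955710731301053))
```

Run:
```python
from h import *
import rig
from scipy.spatial.transform import Rotation as Ro
print([n for n in dir(rig) if n[0]!='_'])
try: print(finger_overhang)
except Exception as e: print(e)
q=read_state()["orientation"];A=Ro.from_quat(np.r_[q[1:],q[0]]).as_matrix();print(A.round(3))
# crops for pixel scale of spacers: predicted tab top corners/shoulder outlines for nominal poses
```

```text
['IKError', 'camera_params', 'finger_overhang', 'finish_job', 'get_image', 'read_state']
0.014
[[ 0.954 -0.001  0.301]
 [-0.301 -0.002  0.954]
 [-0.    -1.    -0.002]]
```

Run:
```python
from h import *
c=lambda l,x,y,f:np.array(l,float)/f+[x,y]-0.5+0.5/f
h=np.array([.5018,.1625]);a=-.0713
print("hub frame y, x")
for u,v,z in[(537,240,.06),(545,195,.06),(540,280,.06),(595,250,.06),(497,230,.079),(520,230,.06),(520,230,.079),(520,230,.008),(443,230,.079),(100,210,.079)]:
    X=onz("top",c([(u,v)],185,165,6.6)[0],z)-h
    print(u,v,z,(R(a)[:2,:2].T@X*1e3).round(1))
for y in(-11.25,8.75,11.25,13.75):
    print(y,(proj("top",np.r_[h,0]+R(a)@[0,y/1e3,.06])[0]-[185,165]+.5)*6.6,(proj("side",np.r_[h,0]+R(a)@[0,y/1e3,.06])[0]-[260,135]+.5)*7)
```

```text
hub frame y, x
537 240 0.06 [-1.9 -1.5]
545 195 0.06 [22.  -3.6]
540 280 0.06 [-22.8  -4.9]
595 250 0.06 [ -5.  -32.3]
497 230 0.079 [-0.3 17. ]
520 230 0.06 [2.7 7.9]
520 230 0.079 [0.6 5.1]
520 230 0.008 [ 8.4 15.5]
443 230 0.079 [-2.3 45.1]
100 210 0.079 [ -4.8 226. ]
-11.25 [556.35541926 238.20707402] [239.61868688 322.70397056]
8.75 [518.44525818 235.47317922] [232.16064504 300.90397477]
11.25 [513.71085437 235.13159791] [231.2401816  298.21330025]
13.75 [508.97744808 234.79005314] [230.32230342 295.53015163]
```

Run:
```python
import cv2
t=cv2.imread("pics/top0.png");s=cv2.imread("pics/side0.png")
c=lambda i,x,y,w,h,f:cv2.resize(i[y:y+h,x:x+w],None,fx=f,fy=f,interpolation=cv2.INTER_NEAREST)
a=c(t,245,180,45,40,15);print(a.shape)
cv2.imwrite("pics/c5.png",a)
```

```text
(600, 675, 3)
```

View pics/c5.png

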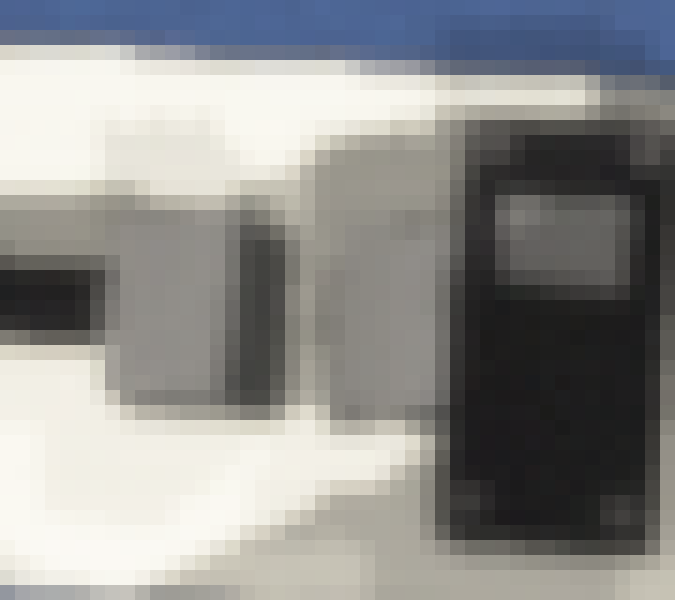

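Run:
```python
from h import *
t=cv2.imread("pics/top0.png")
g=cv2.cvtColor(t,cv2.COLOR_BGR2GRAY)
for r in range(196,208): print(r,g[r,255:278])
h=np.array([.5018,.1625,0]);a=-.0713
for n,y,z in[("cheek bot",-11.25+7.3,.008),("cheek top",-11.25,.06)]+[(f"root bot {w}",w-7.3,.008) for w in(8.75,11.25,13.75)]+[(f"root 60 {w}",w,.06) for w in(8.75,11.25,13.75)]+[(f"root 79 {w}",w+o,.079) for w in(8.75,11.25,13.75) for o in(0,2.67)]:
    print(n,[proj("top",h+R(a)@[x,y/1e3,z])[0].round(2) for x in(0,)])
```

```text
196 [141 140 142 142 141 117  76  69  81 125 151 151 145 139 137 138 139 140
 141 130  93  46  45]
197 [140 140 142 143 141 116  73  66  74 119 148 143 137 136 137 138 140 141
 139 123  84  42  42]
198 [140 141 142 143 140 115  74  66  73 119 148 137 131 133 137 138 140 140
 138 115  69  38  36]
199 [140 142 143 142 136 109  71  64  76 130 153 133 130 135 137 138 140 140
 138 111  61  35  31]
200 [141 142 143 141 133 104  71  64  76 131 151 130 131 136 136 139 141 140
 138 109  57  33  29]
201 [142 143 142 141 133 103  70  65  75 126 145 126 127 136 137 139 141 141
 141 111  54  32  28]
202 [141 142 143 142 129  96  70  66  78 127 145 128 128 136 137 139 141 142
 142 112  54  34  27]
203 [142 142 142 142 125  92  69  67  82 131 155 140 133 136 138 138 141 142
 142 110  51  33  27]
204 [143 142 143 141 122  87  67  67  85 132 161 146 131 136 138 139 142 142
 141 109  49  32  30]
205 [144 140 140 139 119  81  66  68  92 137 163 149 134 136 138 139 142 143
 139 106  47  31  27]
206 [127 124 125 124 112  88  74  75 103 150 172 157 133 132 135 139 140 139
 136 102  45  28  28]
207 [176 167 159 158 154 143 127 126 155 202 219 189 134 122 131 138 133 120
 110  80  39  28  29]
cheek bot [array([268.55, 202.15])]
cheek top [array([268.8 , 200.59])]
root bot 8.75 [array([267.05, 202.04])]
root bot 11.25 [array([266.36, 201.99])]
root bot 13.75 [array([265.67, 201.94])]
root 60 8.75 [array([263.05, 200.18])]
root 60 11.25 [array([262.33, 200.13])]
root 60 13.75 [array([261.62, 200.07])]
root 79 8.75 [array([262.3 , 199.52])]
root 79 8.75 [array([261.52, 199.46])]
root 79 11.25 [array([261.57, 199.47])]
root 79 11.25 [array([260.79, 199.41])]
root 79 13.75 [array([260.84, 199.42])]
root 79 13.75 [array([260.07, 199.36])]
```

Run:
```python
import cv2
s=cv2.imread("pics/side0.png")
a=cv2.resize(s[165:207,272:325],None,fx=15,fy=15,interpolation=cv2.INTER_CUBIC)
a=cv2.convertScaleAbs(a,alpha=1.2,beta=10)
cv2.imwrite("pics/c6.png",a[:600])
```

```text
(no output)
```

View pics/c6.png

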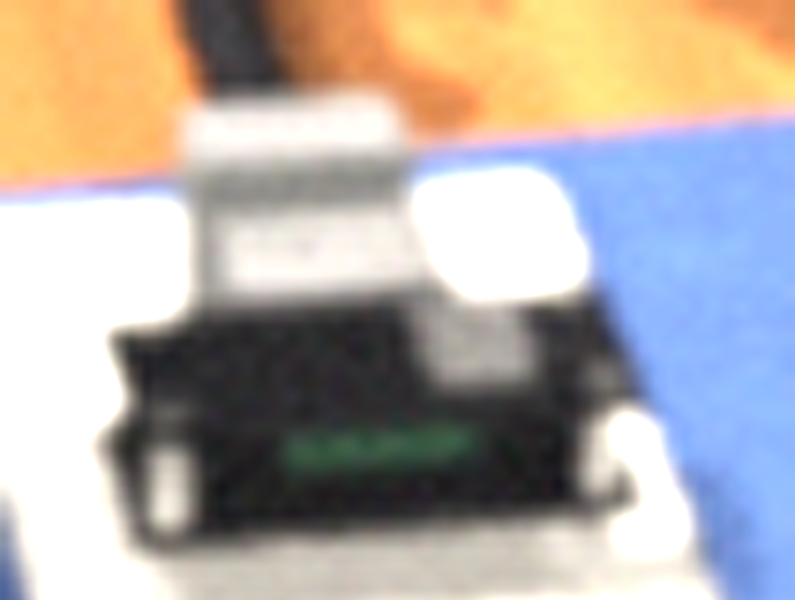

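Run:
```python
from h import *
h=np.array([.5018,.1625,0]);a=-.0713
c=lambda l:np.array(l,float)/15+[272,165]-.5+.5/15
for n,s,t in[("cheek",(310,207),(265.8,200.3)),("rootfront",(297,158),(260.2,200)),("rootback",(290,95),(252.0,199.8))]:
    X,e=tri(c(s),t);print(n,X.round(4),e.round(2),"hub:",(R(a).T@(X-h)*1e3).round(1))
# single-view fixed z, side
for n,p,z in[("cheek",(310,207),.06),("rootfront",(297,158),.079),("rootback",(290,95),.079),("plate front",(330,295),.06)]:
    X=np.r_[onz("side",c(p),z),z];print("side",n,(R(a).T@(X-h)*1e3).round(1))
for n,p,z in[("cheek",(265.8,200.3),.06),("rootfront",(260.2,200),.079),("rootback",(252,199.8),.079)]:
    X=np.r_[onz("top",p,z),z];print("top",n,(R(a).T@(X-h)*1e3).round(1))
```

```text
cheek [0.5    0.1616 0.0625] 0.48 hub: [-1.7 -1.  62.5]
rootfront [0.5015 0.1808 0.0635] 0.33 hub: [-1.6 18.3 63.5]
rootback [0.5046 0.209  0.0631] 0.36 hub: [-0.5 46.6 63.1]
side cheek [-2.2  3.6 60. ]
side rootfront [ -7.2 -11.6  79. ]
side rootback [-4.4 15.4 79. ]
side plate front [ -4.1 -33.2  60. ]
top cheek [ 0.3 -0.8 60. ]
top rootfront [-2.2 15.8 79. ]
top rootback [-3.5 43.9 79. ]
```

Run:
```python
import cv2,numpy as np
s=cv2.imread("pics/side0.png");t=cv2.imread("pics/top0.png")
a=cv2.resize(s[243:270,297:357],None,fx=13,fy=13,interpolation=cv2.INTER_CUBIC)
a=cv2.convertScaleAbs(a,alpha=1.0,beta=-20)
b=cv2.resize(t[176:226,355:382],None,fx=12,fy=12,interpolation=cv2.INTER_CUBIC)
b=cv2.rotate(cv2.convertScaleAbs(b,alpha=1,beta=-20),cv2.ROTATE_90_CLOCKWISE)
cv2.imwrite("pics/c7.png",a);cv2.imwrite("pics/c8.png",b)
```

```text
(no output)
```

View pics/c7.png

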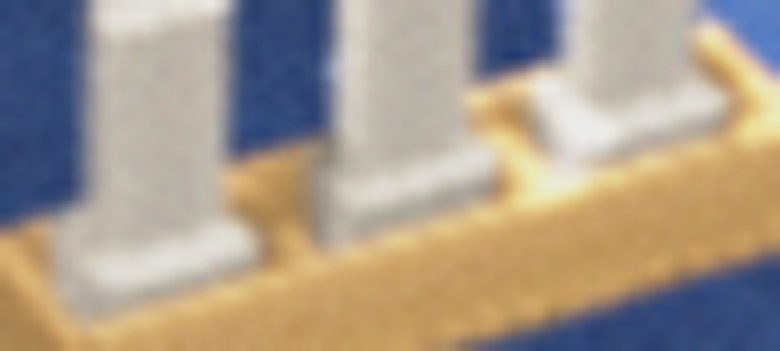

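View pics/c8.png

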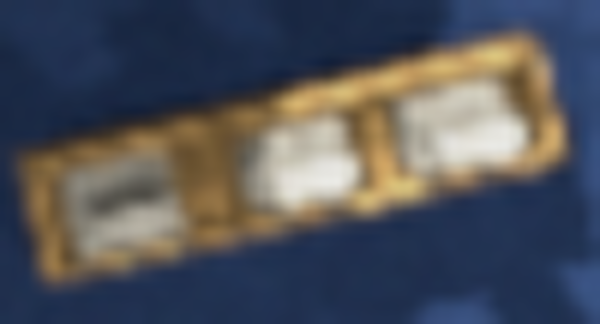

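Run:
```python
from h import *
r=np.array([.5039,-.1933,.0]);a=.2203
for px in(-51,0,51):
  for T in(20,22.5,25):
    X=np.array([[px-15,T/2,34],[px-15,-T/2,34],[px+15,-T/2,34],[px+15,T/2,34],[px-12,-5,34],[px-12,-5,86]])/1e3@R(a).T+r
    print(px,T,((proj("side",X)-[297,243]+.5)*13).round(0).astype(int).tolist())
```

```text
-51 20 [[61, 231], [111, 291], [257, 247], [207, 188], [113, 271], [117, 36]]
-51 22.5 [[58, 227], [114, 295], [261, 251], [203, 185], [113, 271], [117, 36]]
-51 25 [[55, 224], [117, 298], [264, 255], [200, 181], [113, 271], [117, 36]]
0 20 [[307, 159], [358, 217], [500, 175], [447, 118], [360, 198], [370, -35]]
0 22.5 [[304, 156], [362, 221], [504, 178], [444, 114], [360, 198], [370, -35]]
0 25 [[300, 152], [365, 224], [507, 182], [441, 111], [360, 198], [370, -35]]
51 20 [[544, 89], [598, 145], [735, 104], [680, 49], [598, 127], [613, -103]]
51 22.5 [[541, 86], [601, 149], [738, 108], [677, 46], [598, 127], [613, -103]]
51 25 [[538, 82], [605, 152], [742, 111], [674, 42], [598, 127], [613, -103]]
```

Run:
```python
from h import *
g=cv2.cvtColor(cv2.imread("pics/side0.png"),cv2.COLOR_BGR2GRAY).astype(np.float32)
r=np.array([.5039,-.1933,.0]);a=.2203
for px in(-51,0,51):
  # sample along rack -y at z=34 plane, averaged over x in +-9
  ys=np.arange(-2,24,1.)
  acc=[]
  for dx in np.arange(-9,7,1):
    X=np.stack([np.full_like(ys,px+dx),-ys,np.full_like(ys,34)],1)/1e3@R(a).T+r
    p=proj("side",X).astype(np.float32)
    acc.append(cv2.remap(g,p[:,0].reshape(1,-1),p[:,1].reshape(1,-1),cv2.INTER_LINEAR)[0])
  print(px,np.mean(acc,0).round(0).astype(int).tolist())
```

```text
-51 [206, 210, 215, 220, 226, 230, 234, 237, 239, 239, 237, 233, 227, 219, 210, 203, 197, 195, 196, 199, 204, 208, 210, 208, 205, 201]
0 [210, 214, 218, 223, 228, 232, 234, 234, 231, 226, 219, 210, 202, 195, 190, 188, 189, 193, 197, 203, 208, 212, 212, 210, 206, 202]
51 [208, 212, 216, 220, 225, 229, 233, 236, 237, 236, 233, 228, 220, 212, 205, 200, 199, 199, 201, 205, 209, 212, 212, 209, 205, 200]
```

Request:
apply_moves(commands="1.93 -5.07 -0.3 0 0 0.033 0.4;1.93 -5.07 -0.3 0 0 0.033 0.4;1.93 -5.07 -0.3 0 0 0.033 0.4;1.93 -5.07 -0.3 0 0 0.033 0.4;1.93 -5.07 -0.3 0 0 0.033 0.4;1.93 -5.07 -0.3 0 0 0.033 0.4;1.93 -5.07 -0.3 0 0 0.033 0.4;1.93 -5.07 -0.3 0 0 0.033 0.4;1.93 -5.07 -0.3 0 0 0.033 0.4;1.93 -5.07 -0.3 0 0 0.033 0.4;1.93 -5.07 -0.3 0 0 0.033 0.4;1.93 -5.07 -0.3 0 0 0.033 0.4;1.93 -5.07 -0.3 0 0 0.033 0.4;1.93 -5.07 -0.3 0 0 0.033 0.4;1.93 -5.07 -0.3 0 0 0.033 0.4;1.93 -5.07 -0.3 0 0 0.033 0.4;0 0 0 0 0 0 0.4;0 0 0 0 0 0 0.4", newtons=25)

```text
time_s: 2.35
ee_pos: [0.504, -0.191, 0.1966]
orientation: [0.703, -0.702, -0.078, 0.079]
ft_force: [-0.3, 0.6, 0.2]
opening: 0.599
```

Request:
apply_moves(commands="0 0 -4 0 0 0 0.45;0 0 -4 0 0 0 0.5;0 0 -2.5 0 0 0 0.5;0 0 -1.2 0 0 0 0.5;0 0 0 0 0 0 0.5")

```text
time_s: 2.98
ee_pos: [0.5041, -0.1904, 0.08]
orientation: [0.703, -0.702, -0.078, 0.079]
ft_force: [0.1, 0.0, 0.2]
opening: 0.505
```

```bash
cat > look.py <<'E'
import sys
from h import *
k=sys.argv[1];x,y,w,hh,f=map(int,sys.argv[2:7]);X,Y,W,H,F=map(int,sys.argv[7:12])
s=get_image("side");t=get_image("top")
cv2.imwrite(f"pics/{k}s.png",s);cv2.imwrite(f"pics/{k}t.png",t)
a=cv2.resize(s[y:y+hh,x:x+w],None,fx=f,fy=f,interpolation=cv2.INTER_CUBIC)
b=cv2.resize(t[Y:Y+H,X:X+W],None,fx=F,fy=F,interpolation=cv2.INTER_CUBIC)
m=max(a.shape[0],b.shape[0]);pad=lambda i:cv2.copyMakeBorder(i,0,m-i.shape[0],0,0,0)
cv2.imwrite(f"pics/{k}.png",np.hstack([pad(a),pad(b)]))
q=read_state();print(q["time_s"],q["ee_pos"].round(4),q["ft_force"].round(2),round(q["opening"],3))
E
python3 look.py g1 280 190 80 90 6 345 165 60 80 5
```

```text
3.075 [ 0.5053 -0.1913  0.0817] [-0.12  0.19 -0.28] 0.499
```

View pics/g1.png

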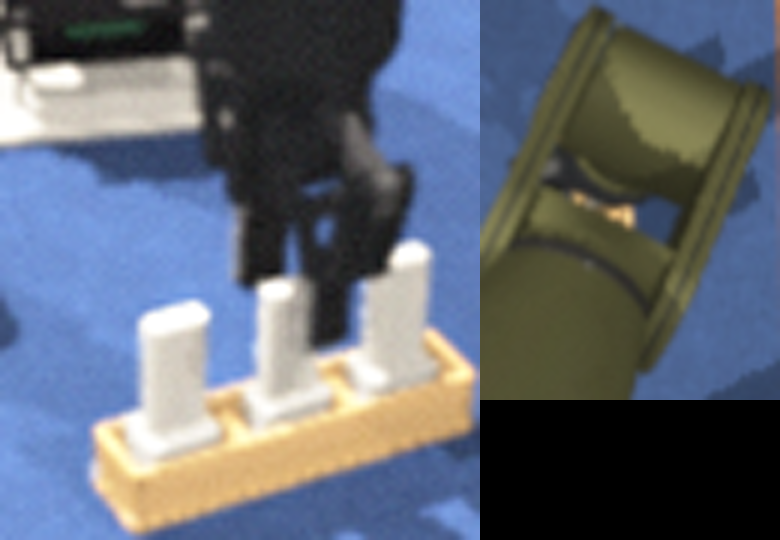

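Request:
apply_moves(commands="-0.2 0 0 0 0 0 0.6;0 0 0 0 0 0 0.75;0 0 0 0 0 0 1;0 0 0 0 0 0 1;0 0 0 0 0 0 1;0 0 0 0 0 0 1", newtons=25)

```text
time_s: 3.82
ee_pos: [0.5029, -0.1917, 0.0809]
orientation: [-0.703, 0.703, 0.079, -0.078]
ft_force: [-1.3, -0.7, 5.3]
opening: 0.111
```

```bash
python3 look.py g2 280 190 80 90 6 345 165 60 80 5
```

```text
3.925 [ 0.5029 -0.1917  0.0809] [-0.51 -0.41  4.87] 0.113
```

View pics/g2.png

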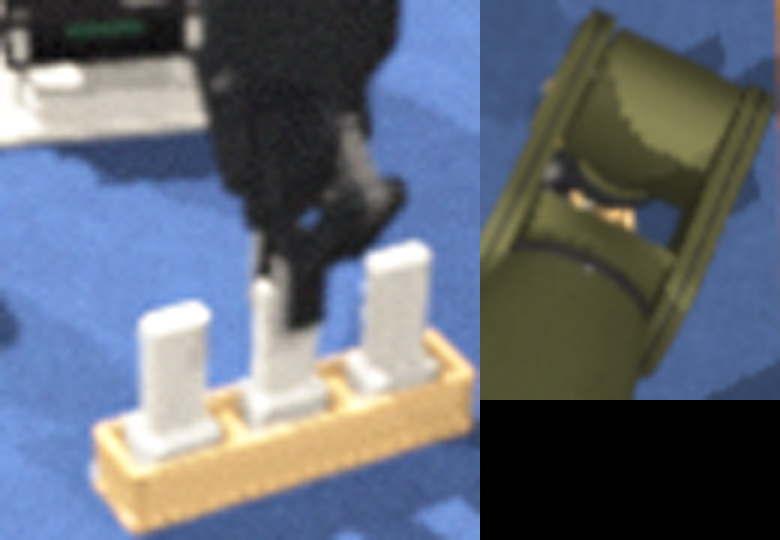

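Request:
apply_moves(commands="0 0 0 0 0 0 0.75;0 0 0 0 0 0 0.75;-0.4 -0.09 0 0 0 0 0.75;0 0 0 0 0 0 1;0 0 0 0 0 0 1;0 0 0 0 0 0 1;0 0 0 0 0 0 1;0 0 2 0 0 0 1;0 0 4 0 0 0 1;0 0 4 0 0 0 1;0 0 0 0 0 0 1", newtons=25)

```text
time_s: 5.3
ee_pos: [0.5008, -0.1934, 0.1849]
orientation: [-0.701, 0.704, 0.081, -0.076]
ft_force: [0.2, -0.1, -0.2]
opening: 0.109
```

```bash
python3 look.py g3 280 170 80 100 6 345 165 60 80 5
```

```text
5.4 [ 0.4985 -0.1922  0.1803] [-0.28  0.17 -1.43] 0.11
```

View pics/g3.png

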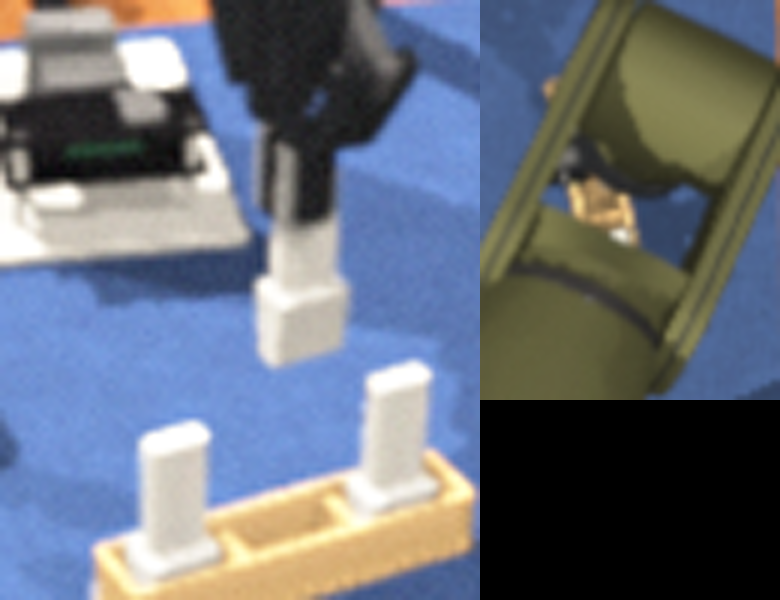

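Request:
apply_moves(commands="0 4.56 0 0 0 -0.0364 1;0 4.56 0 0 0 -0.0364 1;0 4.56 0 0 0 -0.0364 1;0 4.56 0 0 0 -0.0364 1;0 4.56 0 0 0 -0.0364 1;0 4.56 0 0 0 -0.0364 1;0 4.56 0 0 0 -0.0364 1;0 4.56 0 0 0 -0.0364 1;0 0 0 0 0 0 1;0 0 0 0 0 0 1")

```text
time_s: 6.65
ee_pos: [0.4976, 0.1721, 0.1786]
orientation: [-0.706, 0.707, -0.025, 0.023]
ft_force: [-0.2, 0.1, -0.4]
opening: 0.11
```

```bash
python3 look.py g4 265 115 70 95 6 240 165 60 60 6;python3 -c "
from h import *
from scipy.spatial.transform import Rotation as Ro
for i in range(5):
  s=read_state();print(s['ee_pos'].round(4),s['ft_force'].round(2))
q=s['orientation'];print(Ro.from_quat(np.r_[q[1:],q[0]]).as_matrix().round(3))"
```

```text
6.75 [0.4981 0.1715 0.1793] [-0.09 -0.42 -0.6 ] 0.112
[0.4981 0.1715 0.1793] [-0.09 -0.42 -0.6 ]
[0.4981 0.1715 0.1793] [-0.09 -0.42 -0.6 ]
[0.4981 0.1715 0.1793] [-0.09 -0.42 -0.6 ]
[0.4981 0.1715 0.1793] [-0.09 -0.42 -0.6 ]
[0.4981 0.1715 0.1793] [-0.09 -0.42 -0.6 ]
[[ 0.998 -0.002  0.07 ]
 [-0.07  -0.001  0.998]
 [-0.002 -1.    -0.001]]
```

View pics/g4.png

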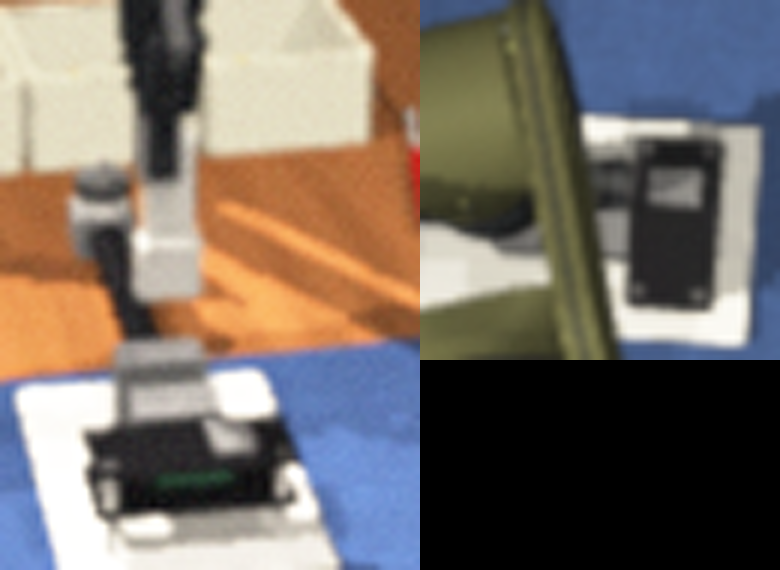

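Request:
apply_moves(commands="0.2 0 -2.5 0 0 0 1;0 0 -2 0 0 0 1;0 0 -0.7 0 0 0 1;0 0 0 0 0 0 1")

```text
time_s: 7.25
ee_pos: [0.5002, 0.1721, 0.1276]
orientation: [-0.707, 0.707, -0.025, 0.024]
ft_force: [0.8, -1.1, -0.9]
opening: 0.11
```

```bash
python3 look.py g5 265 115 70 95 6 240 165 60 60 6
```

```text
7.35 [0.501  0.1725 0.129 ] [ 0.59 -0.28  0.19] 0.111
```

View pics/g5.png

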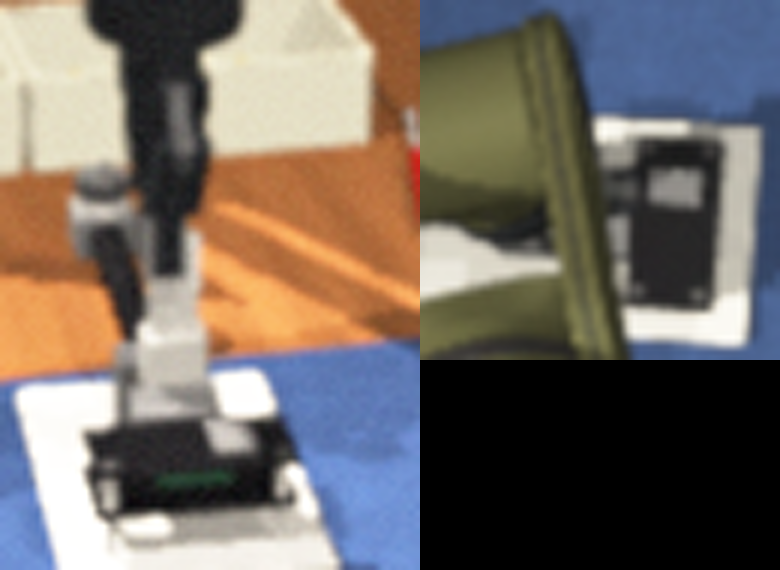

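Request:
apply_moves(commands="-0.15 0 -0.4 0 0 0 1;0 0 -0.4 0 0 0 1;0 0 0 0 0 0 1")

```text
time_s: 7.72
ee_pos: [0.4987, 0.1725, 0.12]
orientation: [-0.707, 0.707, -0.025, 0.024]
ft_force: [-0.2, -0.0, -0.6]
opening: 0.107
```

Request:
apply_moves(commands="0 0 -0.3 0 0 0 1;0 0 0 0 0 0 1")

```text
time_s: 7.98
ee_pos: [0.4988, 0.1725, 0.117]
orientation: [-0.707, 0.707, -0.025, 0.024]
ft_force: [-0.5, -0.4, -1.6]
opening: 0.11
```

Request:
apply_moves(commands="0 0 -0.2 0 0 0 1;0 0 0 0 0 0 1")

```text
time_s: 8.22
ee_pos: [0.4989, 0.1725, 0.1151]
orientation: [-0.707, 0.707, -0.024, 0.024]
ft_force: [-0.1, -1.7, -0.6]
opening: 0.109
```

Request:
apply_moves(commands="0 0 -0.1 0 0 0 1;0 0 0 0 0 0 1")

```text
time_s: 8.48
ee_pos: [0.499, 0.1725, 0.1142]
orientation: [-0.707, 0.707, -0.024, 0.024]
ft_force: [0.6, -0.9, -1.1]
opening: 0.108
```

Request:
apply_moves(commands="0 0 -0.15 0 0 0 1;0 0 0 0 0 0 1")

```text
time_s: 8.72
ee_pos: [0.4989, 0.1725, 0.1126]
orientation: [-0.707, 0.707, -0.024, 0.024]
ft_force: [0.3, -0.5, -1.5]
opening: 0.108
```

Request:
apply_moves(commands="0 0 -0.15 0 0 0 1;0 0 0 0 0 0 1")

```text
time_s: 8.98
ee_pos: [0.4989, 0.1725, 0.1112]
orientation: [-0.707, 0.707, -0.024, 0.024]
ft_force: [-0.1, -0.6, -0.8]
opening: 0.11
```

Request:
apply_moves(commands="0 0 -0.15 0 0 0 1;0 0 0 0 0 0 1")

```text
time_s: 9.22
ee_pos: [0.499, 0.1724, 0.1097]
orientation: [-0.707, 0.707, -0.024, 0.024]
ft_force: [-0.1, -1.2, -1.4]
opening: 0.109
```

Request:
apply_moves(commands="0 0 -0.1 0 0 0 1;0 0 0 0 0 0 1")

```text
time_s: 9.48
ee_pos: [0.4991, 0.1723, 0.1088]
orientation: [-0.707, 0.707, -0.024, 0.024]
ft_force: [1.3, -1.2, 0.4]
opening: 0.11
```

Request:
apply_moves(commands="0 0 -0.1 0 0 0 1;0 0 0 0 0 0 1")

```text
time_s: 9.72
ee_pos: [0.4991, 0.1723, 0.1079]
orientation: [-0.706, 0.707, -0.024, 0.024]
ft_force: [0.3, -3.6, 0.4]
opening: 0.109
```

Request:
apply_moves(commands="0 -0.05 0 0 0 0 1;0 0 -0.1 0 0 0 1;0 0 0 0 0 0 1")

```text
time_s: 10.1
ee_pos: [0.499, 0.172, 0.1067]
orientation: [-0.707, 0.707, -0.024, 0.024]
ft_force: [-0.2, -2.1, 0.6]
opening: 0.113
```

Request:
apply_moves(commands="0 0 -0.1 0 0 0 1;0 0 0 0 0 0 1")

```text
time_s: 10.35
ee_pos: [0.499, 0.1719, 0.1058]
orientation: [-0.707, 0.707, -0.024, 0.024]
ft_force: [-0.4, -3.5, 1.4]
opening: 0.116
```

Request:
apply_moves(commands="0 -0.08 0 0 0 0 1;0 0 0 0 0 0 1")

```text
time_s: 10.6
ee_pos: [0.4988, 0.1716, 0.1056]
orientation: [0.707, -0.706, 0.025, -0.024]
ft_force: [-0.2, 0.1, -1.5]
opening: 0.109
```

```bash
python3 look.py g6 265 115 70 95 6 240 165 60 60 6
```

```text
10.7 [0.4988 0.1715 0.1056] [-0.11  0.39 -0.87] 0.105
```

View pics/g6.png

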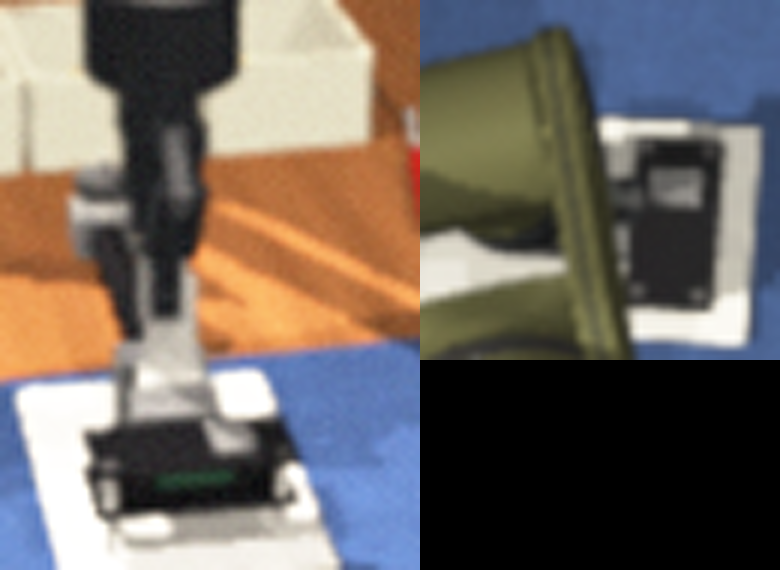

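Request:
apply_moves(commands="0 0 -0.12 0 0 0 1;0 0 0 0 0 0 1")

```text
time_s: 10.95
ee_pos: [0.4988, 0.1713, 0.1044]
orientation: [0.707, -0.707, 0.025, -0.024]
ft_force: [0.9, 0.4, -0.3]
opening: 0.111
```

Request:
apply_moves(commands="0 0 -0.12 0 0 0 1;0 0 0 0 0 0 1")

```text
time_s: 11.2
ee_pos: [0.4989, 0.1712, 0.1033]
orientation: [-0.707, 0.707, -0.025, 0.024]
ft_force: [0.2, -0.2, -1.3]
opening: 0.109
```

Request:
apply_moves(commands="0 0 -0.12 0 0 0 1;0 0 0 0 0 0 1")

```text
time_s: 11.45
ee_pos: [0.4989, 0.1712, 0.1021]
orientation: [-0.707, 0.707, -0.024, 0.024]
ft_force: [-0.4, -0.4, -1.3]
opening: 0.109
```

Request:
apply_moves(commands="0 0 -0.15 0 0 0 1;0 0 0 0 0 0 1")

```text
time_s: 11.7
ee_pos: [0.499, 0.171, 0.1006]
orientation: [-0.707, 0.707, -0.024, 0.024]
ft_force: [0.4, -1.2, -0.0]
opening: 0.112
```

Request:
apply_moves(commands="0 0 -0.12 0 0 0 1;0 0 0 0 0 0 1")

```text
time_s: 11.95
ee_pos: [0.4991, 0.171, 0.0995]
orientation: [-0.706, 0.707, -0.024, 0.024]
ft_force: [-0.3, -3.2, 0.1]
opening: 0.111
```

Request:
apply_moves(commands="0 0 -0.1 0 0 0 1;0 0 0 0 0 0 1")

```text
time_s: 12.2
ee_pos: [0.4991, 0.171, 0.0986]
orientation: [-0.706, 0.707, -0.024, 0.024]
ft_force: [0.0, -3.0, 1.6]
opening: 0.107
```

Request:
apply_moves(commands="0 -0.06 0 0 0 0 1;0 0 0 0 0 0 1")

```text
time_s: 12.45
ee_pos: [0.4991, 0.1708, 0.0985]
orientation: [0.707, -0.707, 0.024, -0.024]
ft_force: [0.8, -1.2, 0.7]
opening: 0.113
```

Request:
apply_moves(commands="0 0 -0.1 0 0 0 1;0 0 0 0 0 0 1")

```text
time_s: 12.7
ee_pos: [0.4989, 0.1707, 0.0973]
orientation: [-0.707, 0.707, -0.024, 0.024]
ft_force: [0.7, -1.5, 0.3]
opening: 0.113
```

Request:
apply_moves(commands="0 0 -0.1 0 0 0 1;0 0 0 0 0 0 1")

```text
time_s: 12.95
ee_pos: [0.4989, 0.1706, 0.0964]
orientation: [-0.707, 0.707, -0.024, 0.024]
ft_force: [-0.2, -3.3, 0.7]
opening: 0.113
```

Request:
apply_moves(commands="0 -0.08 0 0 0 0 1;0 0 -0.1 0 0 0 1;0 0 0 0 0 0 1")

```text
time_s: 13.32
ee_pos: [0.4988, 0.17, 0.0953]
orientation: [0.707, -0.707, 0.025, -0.024]
ft_force: [-0.1, -0.3, -0.2]
opening: 0.112
```

```bash
python3 look.py g7 272 150 53 57 13 240 165 10 10 6
```

```text
13.425 [0.4989 0.17   0.0954] [-0.33 -0.47 -0.34] 0.108
```

View pics/g7.png

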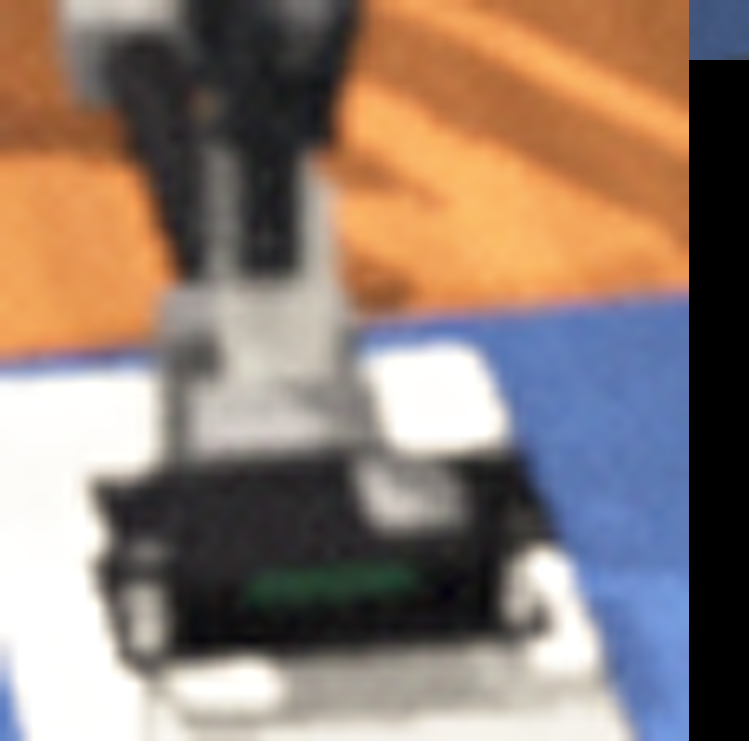

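Request:
apply_moves(commands="0 0 -0.15 0 0 0 1;0 0 0 0 0 0 1")

```text
time_s: 13.68
ee_pos: [0.4989, 0.1698, 0.0938]
orientation: [-0.707, 0.707, -0.025, 0.024]
ft_force: [0.5, -0.2, -0.1]
opening: 0.109
```

Request:
apply_moves(commands="0 0 -0.15 0 0 0 1;0 0 0 0 0 0 1")

```text
time_s: 13.92
ee_pos: [0.4989, 0.1698, 0.0923]
orientation: [-0.707, 0.707, -0.025, 0.024]
ft_force: [0.4, 0.8, -0.3]
opening: 0.109
```

Request:
apply_moves(commands="0 0 -0.12 0 0 0 1;0 0 0 0 0 0 1")

```text
time_s: 14.18
ee_pos: [0.499, 0.1697, 0.0912]
orientation: [-0.707, 0.707, -0.024, 0.024]
ft_force: [-0.1, -1.6, -1.4]
opening: 0.111
```

Request:
apply_moves(commands="0 -0.03 -0.1 0 0 0 1;0 0 0 0 0 0 1")

```text
time_s: 14.42
ee_pos: [0.4989, 0.1695, 0.0902]
orientation: [0.707, -0.707, 0.024, -0.024]
ft_force: [-0.1, -0.2, -1.4]
opening: 0.109
```

Request:
apply_moves(commands="0 0 -0.1 0 0 0 1;0 0 0 0 0 0 1")

```text
time_s: 14.68
ee_pos: [0.499, 0.1694, 0.0892]
orientation: [-0.707, 0.707, -0.024, 0.024]
ft_force: [0.7, -1.3, 0.1]
opening: 0.111
```

Request:
apply_moves(commands="0 0 -0.1 0 0 0 1;0 0 0 0 0 0 1")

```text
time_s: 14.92
ee_pos: [0.4991, 0.1694, 0.0885]
orientation: [-0.707, 0.707, -0.024, 0.024]
ft_force: [-0.3, -1.6, 2.6]
opening: 0.106
```

Request:
apply_moves(commands="0 -0.02 -0.08 0 0 0 1;0 0 0 0 0 0 1")

```text
time_s: 15.18
ee_pos: [0.4993, 0.1693, 0.0883]
orientation: [-0.707, 0.707, -0.024, 0.025]
ft_force: [-2.1, -2.8, 5.7]
opening: 0.105
```

Snug at 18.7 mm below flush, which is two sizes too thin. So this is the thin spacer, the gap is 25 mm and the thick one should fit. I'll put thin back in its pocket.

Request:
apply_moves(commands="0 0 2 0 0 0 1;0 0 4 0 0 0 1;0 0 3.5 0 0 0 1;0 -4.52 0 0 0 0.0364 1;0 -4.52 0 0 0 0.0364 1;0 -4.52 0 0 0 0.0364 1;0 -4.52 0 0 0 0.0364 1;0 -4.52 0 0 0 0.0364 1;0 -4.52 0 0 0 0.0364 1;0 -4.52 0 0 0 0.0364 1;0 -4.52 0 0 0 0.0364 1;-0.05 0 -2 0 0 0 1;0 0 -3 0 0 0 1;0 0 0 0 0 0 1;0 0 0 0 0 0 1")

```text
time_s: 17.05
ee_pos: [0.4988, -0.1916, 0.1327]
orientation: [0.703, -0.703, -0.079, 0.079]
ft_force: [0.2, -0.3, -0.7]
opening: 0.111
```

```bash
python3 look.py g8 280 170 80 100 6 345 165 60 80 5
```

```text
17.15 [ 0.4994 -0.1921  0.1339] [ 0.02 -0.51  0.29] 0.107
```

View pics/g8.png

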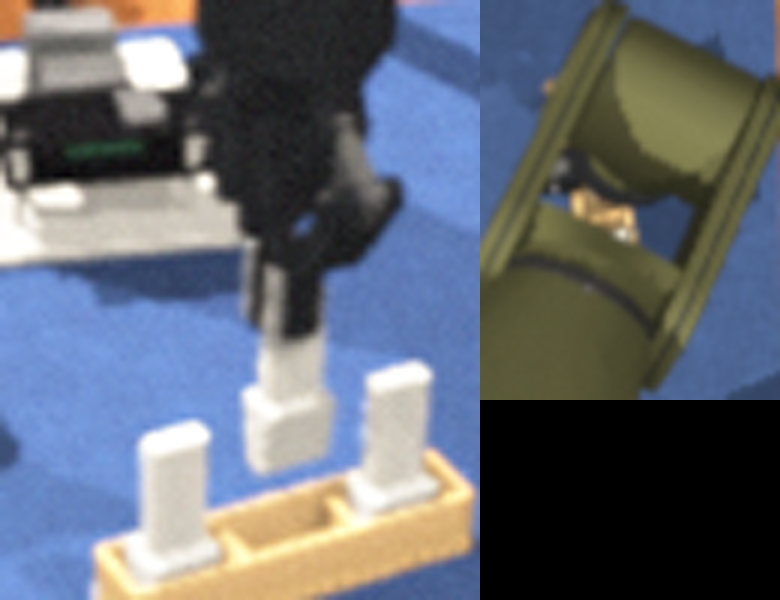

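Request:
apply_moves(commands="0 0 -2.5 0 0 0 1;0 0 -1.6 0 0 0 1;0 0 -0.7 0 0 0 1;0 0 -0.3 0 0 0 1;0 0 0 0 0 0 1")

```text
time_s: 17.77
ee_pos: [0.4988, -0.1924, 0.0819]
orientation: [-0.703, 0.703, 0.079, -0.078]
ft_force: [-0.1, -0.3, -0.4]
opening: 0.112
```

Request:
apply_moves(commands="0 0 -0.1 0 0 0 1;0 0 0 0 0 0 0.7;0 0 0 0 0 0 0.5;0 0 0 0 0 0 0.5;0 0 3 0 0 0 0.5;0 0 3 0 0 0 0.5;-2.5 -0.55 0 0 0 0 0.5;-2.5 -0.56 0 0 0 0 0.5;0 0 -3 0 0 0 0.5;0 0 0 0 0 0 0.5")

```text
time_s: 19.02
ee_pos: [0.4467, -0.2025, 0.1084]
orientation: [0.704, -0.702, -0.077, 0.08]
ft_force: [0.6, -0.3, -0.7]
opening: 0.503
```

```bash
python3 look.py g9 280 170 80 100 6 345 165 60 80 5
```

```text
19.125 [ 0.4487 -0.2034  0.1109] [ 0.69 -0.22  0.61] 0.496
```

View pics/g9.png

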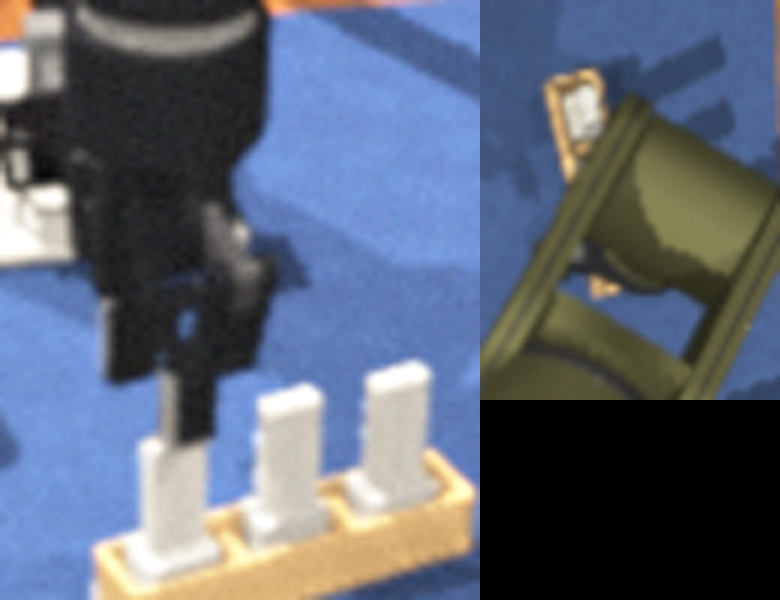

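Request:
apply_moves(commands="0.45 0.1 0 0 0 0 0.5;0 0 -1.5 0 0 0 0.55;0 0 -1.4 0 0 0 0.6;0 0 0 0 0 0 0.65;0 0 0 0 0 0 0.7")

```text
time_s: 19.75
ee_pos: [0.4529, -0.2023, 0.0812]
orientation: [0.703, -0.703, -0.078, 0.079]
ft_force: [0.1, -0.1, 0.4]
opening: 0.301
```

```bash
python3 look.py g10 280 170 80 100 6 345 165 60 80 5
```

```text
19.85 [ 0.4533 -0.2026  0.0819] [-0.86 -0.53  0.31] 0.298
```

View pics/g10.png

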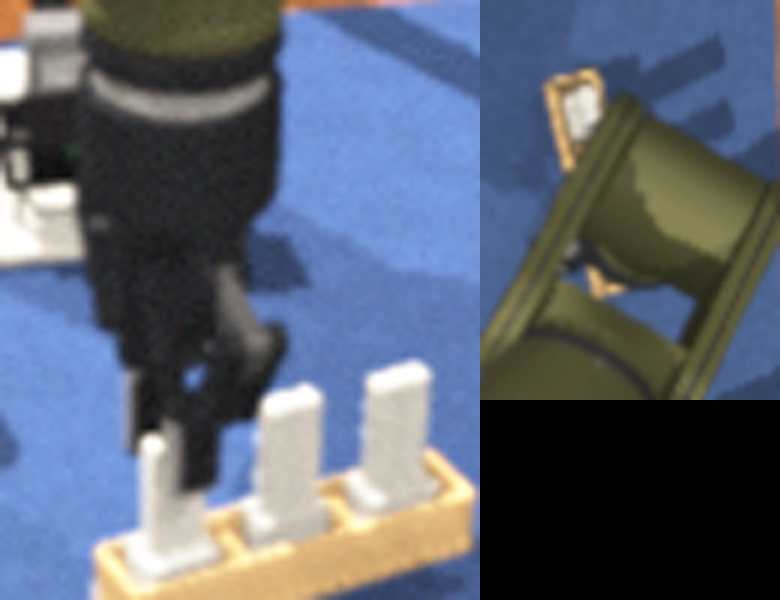

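Request:
apply_moves(commands="-0.3 -0.07 0 0 0 0 0.7;0 0 0 0 0 0 1;0 0 0 0 0 0 1;0 0 0 0 0 0 1;0 0 0 0 0 0 1;0 0 2 0 0 0 1;0 0 4 0 0 0 1;0 0 4 0 0 0 1;0 0 0 0 0 0 1;0 0 0 0 0 0 1", newtons=25)

```text
time_s: 21.1
ee_pos: [0.4495, -0.2024, 0.1805]
orientation: [0.703, -0.702, -0.078, 0.079]
ft_force: [0.2, 0.2, -0.7]
opening: 0.11
```

```bash
python3 look.py g11 280 170 80 100 6 345 165 60 80 5
```

```text
21.2 [ 0.449  -0.2023  0.1795] [ 0.66  0.51 -0.69] 0.111
```

View pics/g11.png

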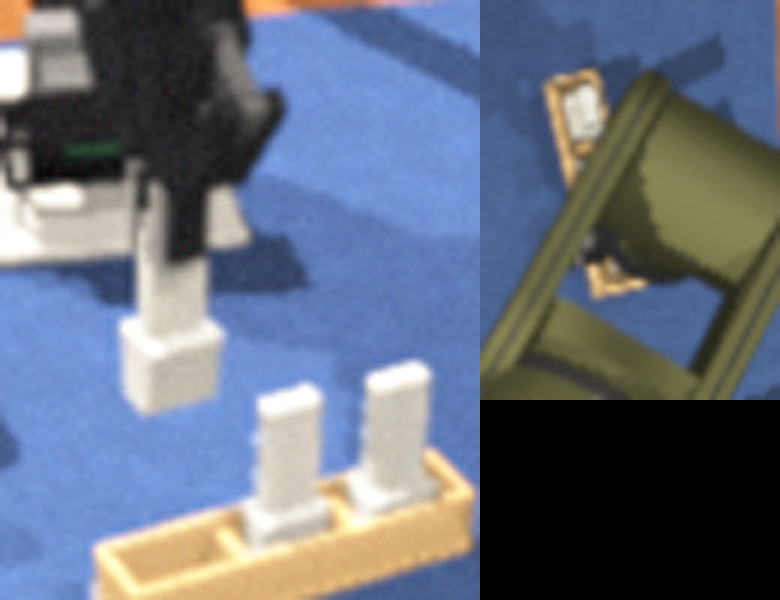

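Request:
apply_moves(commands="0.65 4.645 0 0 0 -0.0364 1;0.65 4.645 0 0 0 -0.0364 1;0.65 4.645 0 0 0 -0.0364 1;0.65 4.645 0 0 0 -0.0364 1;0.65 4.645 0 0 0 -0.0364 1;0.65 4.645 0 0 0 -0.0364 1;0.65 4.645 0 0 0 -0.0364 1;0.65 4.645 0 0 0 -0.0364 1;0 0 -1.5 0 0 0 1;0 0 -1.5 0 0 0 1;0 0 -1.5 0 0 0 1;0 0 -0.8 0 0 0 1;0 0 0 0 0 0 1")

```text
time_s: 22.82
ee_pos: [0.5015, 0.1678, 0.1275]
orientation: [-0.707, 0.707, -0.025, 0.024]
ft_force: [0.6, -0.1, -0.3]
opening: 0.111
```

```bash
python3 look.py g12 265 115 70 95 6 240 165 60 60 6
```

```text
22.925 [0.5024 0.1682 0.1289] [ 0.42  0.44 -0.74] 0.109
```

View pics/g12.png

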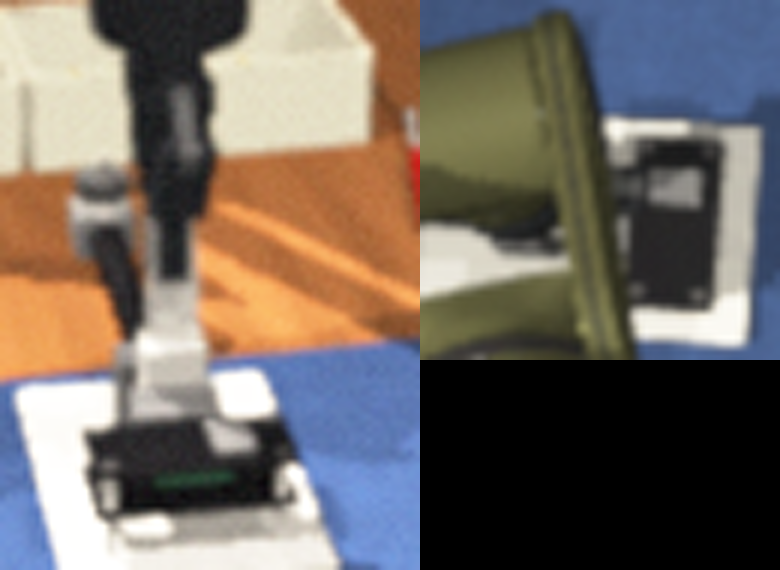

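Request:
apply_moves(commands="-0.1 0.1 -0.4 0 0 0 1;0 0 -0.3 0 0 0 1;0 0 0 0 0 0 1")

```text
time_s: 23.3
ee_pos: [0.5008, 0.1695, 0.1212]
orientation: [-0.707, 0.707, -0.025, 0.024]
ft_force: [-0.3, -0.6, -1.0]
opening: 0.11
```

Request:
apply_moves(commands="0 0 -0.3 0 0 0 1;0 0 0 0 0 0 1")

```text
time_s: 23.55
ee_pos: [0.5008, 0.1695, 0.1182]
orientation: [-0.707, 0.707, -0.025, 0.024]
ft_force: [0.3, 0.2, -0.7]
opening: 0.112
```

Request:
apply_moves(commands="0 0 -0.2 0 0 0 1;0 0 0 0 0 0 1")

```text
time_s: 23.8
ee_pos: [0.5009, 0.1695, 0.1163]
orientation: [-0.707, 0.707, -0.025, 0.024]
ft_force: [-0.9, 0.2, -0.1]
opening: 0.108
```

Request:
apply_moves(commands="0 0 -0.15 0 0 0 1;0 0 0 0 0 0 1")

```text
time_s: 24.05
ee_pos: [0.5009, 0.1695, 0.1149]
orientation: [-0.707, 0.707, -0.024, 0.024]
ft_force: [0.4, -0.8, -0.8]
opening: 0.11
```

Free with no contact at 8 mm above flush, so it isn't too thick for the gap. I'll keep going in fine steps.

Request:
apply_moves(commands="0 0 -0.15 0 0 0 1;0 0 0 0 0 0 1")

```text
time_s: 24.3
ee_pos: [0.5009, 0.1695, 0.1133]
orientation: [-0.707, 0.707, -0.025, 0.024]
ft_force: [0.8, 0.3, -0.1]
opening: 0.108
```

Request:
apply_moves(commands="0 0 -0.15 0 0 0 1;0 0 0 0 0 0 1")

```text
time_s: 24.55
ee_pos: [0.5009, 0.1695, 0.1119]
orientation: [-0.707, 0.707, -0.025, 0.024]
ft_force: [-0.7, -0.4, 0.0]
opening: 0.113
```

Request:
apply_moves(commands="0 0 -0.15 0 0 0 1;0 0 0 0 0 0 1")

```text
time_s: 24.8
ee_pos: [0.5009, 0.1695, 0.1103]
orientation: [-0.707, 0.707, -0.024, 0.024]
ft_force: [0.5, -0.7, -0.7]
opening: 0.111
```

Request:
apply_moves(commands="0 0 -0.1 0 0 0 1;0 0 0 0 0 0 1")

```text
time_s: 25.05
ee_pos: [0.501, 0.1694, 0.1094]
orientation: [-0.707, 0.707, -0.024, 0.024]
ft_force: [1.2, -0.3, -0.3]
opening: 0.109
```

Request:
apply_moves(commands="0 0 -0.1 0 0 0 1;0 0 0 0 0 0 1")

```text
time_s: 25.3
ee_pos: [0.5011, 0.1694, 0.1086]
orientation: [-0.707, 0.707, -0.024, 0.024]
ft_force: [0.2, -1.1, 0.2]
opening: 0.11
```

Request:
apply_moves(commands="0 0 -0.08 0 0 0 1;0 0 0 0 0 0 1")

```text
time_s: 25.55
ee_pos: [0.5013, 0.1694, 0.1084]
orientation: [-0.707, 0.707, -0.024, 0.025]
ft_force: [-0.9, -2.8, 5.1]
opening: 0.108
```

Request:
apply_moves(commands="0 -0.02 -0.06 0 0 0 1;0 0 0 0 0 0 1")

```text
time_s: 25.8
ee_pos: [0.5014, 0.1693, 0.1081]
orientation: [-0.707, 0.707, -0.024, 0.025]
ft_force: [-2.7, -2.3, 7.2]
opening: 0.108
```

Request:
apply_moves(commands="0 -0.01 -0.05 0 0 0 1;0 0 0 0 0 0 1;0 0 0 0 0 0 1;0 0 0 0 0 0 1")

```text
time_s: 26.3
ee_pos: [0.5015, 0.1692, 0.108]
orientation: [-0.707, 0.707, -0.024, 0.025]
ft_force: [-3.0, -3.4, 8.9]
opening: 0.107
```

```bash
python3 look.py g13 272 150 53 57 13 240 165 10 10 6
```

```text
26.4 [0.5015 0.1692 0.1081] [-2.91 -3.11  8.57] 0.111
```

View pics/g13.png

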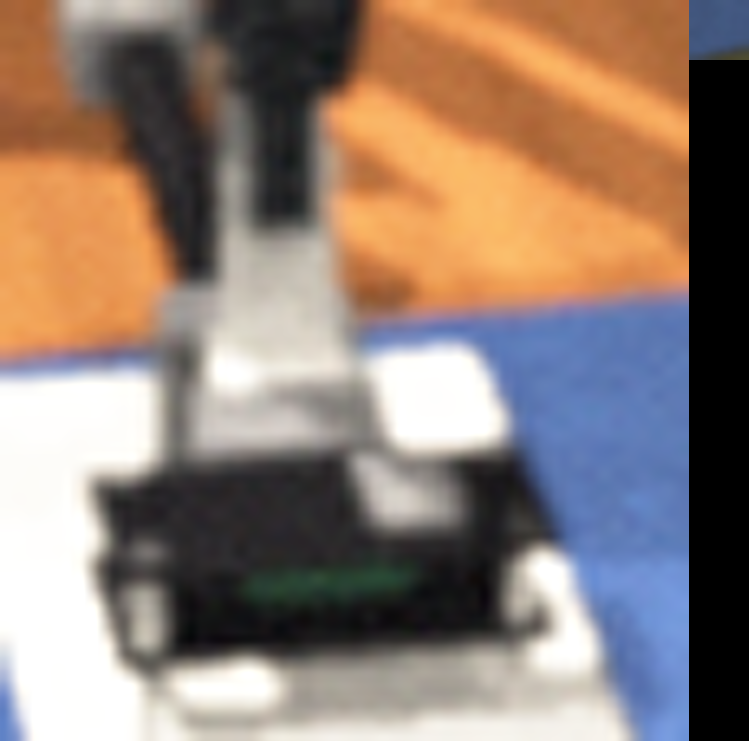

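Request:
apply_moves(commands="0 0 0 0 0 0 0.7;0 0 0 0 0 0 0.5;0 0 0 0 0 0 0.5;0 0 0 0 0 0 0.5;0 0 3 0 0 0 0.5;0 0 5 0 0 0 0.5;0 0 5 0 0 0 0.5;-4 -2 0 0 0 0 0.5;-5 -2 0 0 0 0 0.5;-5 0 0 0 0 0 0.5;-4 0 0 0 0 0 0.5;0 0 0 0 0 0 0.5")

```text
time_s: 27.9
ee_pos: [0.3196, 0.1293, 0.2366]
orientation: [0.707, -0.706, 0.023, -0.025]
ft_force: [0.7, 0.1, 0.4]
opening: 0.5
```

```bash
python3 look.py g14 272 150 53 57 13 240 165 60 60 6
python3 - <<'E'
import cv2,numpy as np
t=cv2.imread("pics/g14t.png");cv2.imwrite("pics/g14b.png",cv2.resize(t[170:230,240:300],None,fx=10,fy=10,interpolation=cv2.INTER_CUBIC))
s=cv2.imread("pics/g14s.png");cv2.imwrite("pics/g14a.png",cv2.resize(s[155:195,272:317],None,fx=15,fy=15,interpolation=cv2.INTER_CUBIC))
s=cv2.imread("pics/g14s.png");cv2.imwrite("pics/g14c.png",cv2.resize(s[220:280,285:365],None,fx=8,fy=8,interpolation=cv2.INTER_CUBIC))
E
```

```text
28.0 [0.3212 0.1293 0.2369] [0.17 0.69 0.16] 0.501
```

View pics/g14a.png

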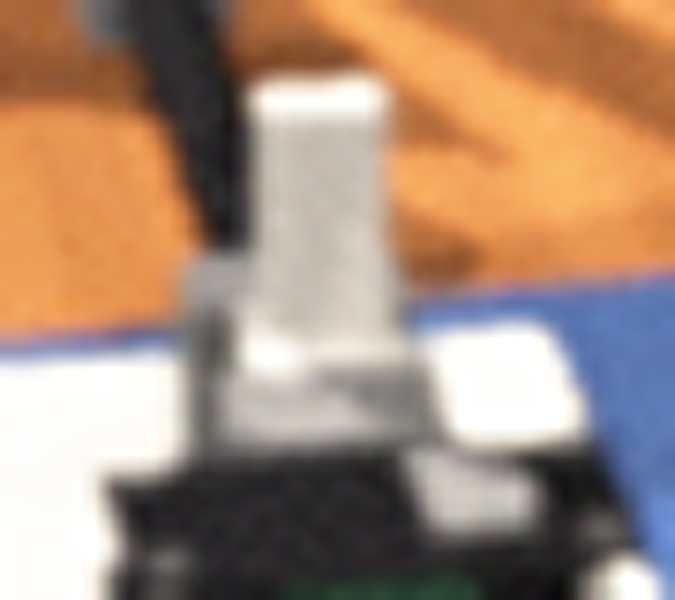

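View pics/g14b.png

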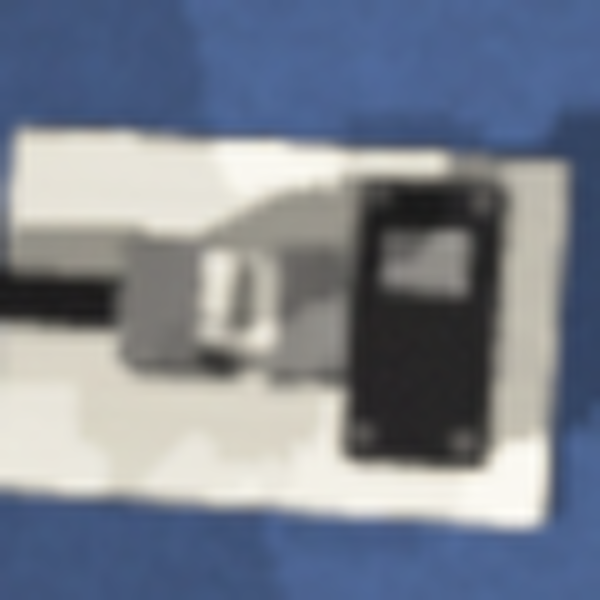

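View pics/g14c.png

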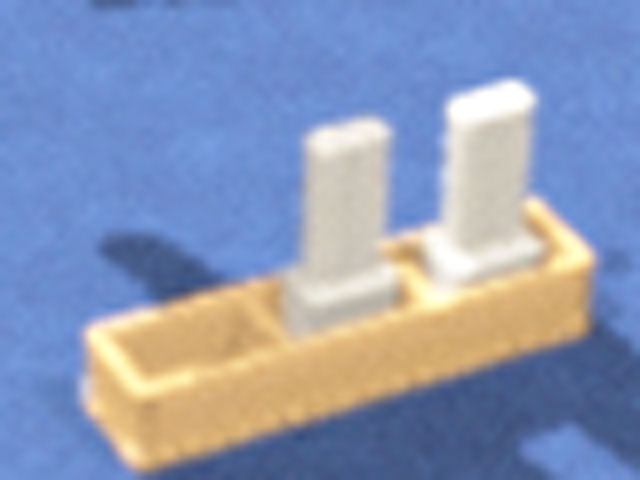

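Run:
```python
from h import *
g=cv2.cvtColor(cv2.imread("pics/g14s.png"),cv2.COLOR_BGR2GRAY).astype(float)
for r in range(162,181): print(r,g[r,285:303].astype(int))
a=-.0713
b=np.array([.4995,.1692,.03])
for dz in (0,):
  X=np.array([[-12,-5,82],[12,-5,82],[-12,-5,32],[12,-5,32],[-15,-12.5,30],[15,-12.5,30],[-12,5,82],[12,5,82]])/1e3@R(a).T+b
  print((proj("side",X)).round(2).tolist());print("crop",((proj("side",X)-[272,155]+.5)*15).round(0).tolist())
  print("top crop",((proj("top",X)-[240,170]+.5)*10).round(0).tolist())
```

```text
162 [ 44  44  36 116 214 240 238 237 237 237 237 233 193 147 131 131 147 170]
163 [ 48  36  31  89 178 206 204 201 197 200 198 196 175 144 129 124 128 148]
164 [ 40  36  34  83 167 196 192 188 188 191 191 186 170 153 138 139 133 140]
165 [ 40  33  33  83 168 195 192 188 191 189 192 192 187 178 173 175 168 175]
166 [ 45  37  33  85 167 196 193 191 188 190 189 194 184 186 184 181 181 179]
167 [ 41  44  41  90 168 194 194 191 187 187 193 194 184 184 184 185 185 181]
168 [ 51  47  45  84 167 192 192 188 191 188 190 195 179 163 174 184 180 180]
169 [ 65  35  41  84 169 199 196 189 189 192 197 194 174 146 147 155 167 175]
170 [ 79  41  42  86 168 194 195 189 186 197 202 204 172 142 130 129 138 144]
171 [114  78  78 112 174 192 196 190 188 194 207 205 181 143 125 123 121 114]
172 [153 147 146 155 189 195 193 190 188 194 202 206 186 142 111  99 100  96]
173 [160 162 163 169 191 199 191 189 192 202 206 205 190 152 115 107 105 106]
174 [155 158 161 178 193 195 192 191 194 200 209 209 191 160 138 125 120 130]
175 [136 130 165 197 206 200 190 191 196 204 208 210 192 150 122 124 123 124]
176 [110 103 145 208 220 203 194 195 202 208 211 209 192 152 130 143 151 160]
177 [ 98  89 139 224 240 234 221 211 216 222 224 218 209 190 170 195 222 241]
178 [ 98  89 144 236 254 255 247 232 233 233 232 226 216 206 191 217 249 255]
179 [103 106 147 218 243 247 238 215 192 186 184 177 174 165 159 188 245 254]
180 [113 129 171 197 206 213 208 189 166 150 148 139 137 134 130 157 232 254]
[[288.09, 163.09], [296.24, 162.56], [288.11, 178.35], [296.13, 177.79], [287.48, 180.19], [297.54, 179.49], [287.58, 161.61], [295.69, 161.09]]
crop [[249.0, 129.0], [371.0, 121.0], [249.0, 358.0], [369.0, 349.0], [240.0, 385.0], [391.0, 375.0], [241.0, 107.0], [363.0, 99.0]]
top crop [[232.0, 334.0], [238.0, 263.0], [252.0, 350.0], [258.0, 281.0], [273.0, 361.0], [281.0, 275.0], [202.0, 332.0], [209.0, 260.0]]
```

```bash
python3 -c "
from rig import *
print(finish_job())"
```

```text
the job is handed in; nothing more can be done
None
```

The thick spacer fits the gap. It is seated flush and released, the other two are standing in the rack, and I handed the job in at about 28 s of the 72 s allowed.

**First try (centre pocket):** the spacer only became snug about 18–19 mm below flush, with about 6 N upward. That is two sizes too thin, so it was the thin one and the gap is 25 mm. I put it back in its pocket.

**Second try (pocket nearest the robot):** the spacer slid in freely until about 1 mm from the expected flush height, then went snug. I pressed to about 9 N, held it for about 0.4 s, let go and moved the arm well clear.

**Last checks in the pictures:**
- **Height and tilt:** the top edge of the grip tab is within about 1 mm of where it should be for flush. Its left edge shows no measurable lean.
- **Lengthways position:** this is good to only a few millimetres. The side view puts the spacer about 1 mm from where I aimed. The top view puts it about 6 mm to +x of that, but only 1–2 mm from the middle of the boom's root. Both are within the 12 mm allowed.
- **Rack and bystanders:** the thin and middle spacers stand upright in the rack. No move went near the jar, motor, screwdriver or propeller, but I did not measure them again at the end.

**Where readings disagreed:**
- My first image estimate of the gap width (about 19–20 mm) was wrong. The trial corrected it.
- The snug heights of the thin and thick spacers differ by 19.8 mm, against the 18 mm expected. I put that down to small differences in grip height.

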